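# Refit the control knob on the bench gas hob and hold it pressed in

### The arm

A 6-joint arm with a two-finger parallel gripper is mounted at the origin on the work surface. World frame = base frame: x ahead of the robot, y to its left, z up, the work surface at z = 0. Lengths are in m, angles in rad, forces in N, time in s.
With the tool pointing down it reaches from about 0.35 to 0.975 m from the base axis. Payload 4.9 kg.
Tool frame: the origin (TCP) lies at the very end of the fingers, on their centre line; the grasp point (between the pads) lies 19 mm behind it; z points along the fingers, x is the direction in which the jaws open and shut, and the axes are right-handed (so a half turn about z gives the same grasp; the last joint's range is limited). The gripper opens to 85 mm and grips with 20 to 120 N. Pads are 22 mm wide; open, the fingers measure 114 mm over their backs; the gripper's body (76 mm by 85 mm) begins 54 mm behind the grasp point. The pads swing forward as they close: fully open they stand 13 mm farther back than shut.
Start: joints at [-1.326, 0.053, 1.613, -0, 1.476, -0.119], TCP at [0.222, -0.584, 0.231] pointing down, gripper open.
Joint ranges: [-3.01, 3.01], [-1.01, 2.22], [0.06, 2.58], [-1.02, 4.17], [0.09, 2.62], [-3.14, 3.14]. Speed limits (rad/s): [2.57, 2.57, 3.14, 3.14, 3.14, 3.14].

### API

Orientations are given as a rotation vector (axis times angle).
In Python, from station import ctrl gives the robot as it stands.
- The arm moves only by the shell command python3 -m handwheel 'ROWS' [OPENING] [FORCE]. ROWS is a JSON object of lists of equal length, an entry for each row: "offset": the shift along the world's x, y, z in units of 40 mm (1.0 is 40 mm), a list of three; "roll": the turn about the world's z in units of 6 degrees (1.0 is 6 degrees). A call has exactly 10 rows; each row is the pose to reach, as a shift and turn from the pose commanded when the call began; what a row does not reach only later rows make up. A row lasts 1/10 s, in which the tool goes at most 50 mm and 8.59 degrees, less where a joint would pass 70% of its speed; a pose out of reach is approached as far as the arm can. A call with a gripper value outside its range is refused whole. OPENING is the finger opening in mm, from 0 to 85.4, set as the call begins (- or left out, the last holds). The fingers move at their own pace and stop on an object; FORCE is the grip in N (left out, the last holds). Time passes only in rows, so rows that repeat a pose let the fingers close, or fill a call up. It gives the time, the measured TCP pose, the force and the opening at its end, in the units of the state.
- ctrl.get_obs(): the state, without advancing time (a new reading comes with each control period).
- ctrl.get_image(name): name is "side" or "top" or "wrist"; returns a dict with "img" (400x640x3 uint8, red, green, blue), "fx", "fy", "cx", "cy" (pixels), "T" (4x4, takes a point from camera to world coordinates). Camera axes: x right, y down, z forward; pixel columns grow to the right and rows downward; lengths in m; the calibration is good to about 2 mm. A picture is of the moment at which its call begins. There is no depth.
- ctrl.finish_job(): hands the job in, once; it reports no verdict.
The state is a dict: "t": time; "q": joint angles; "dq": joint speeds; "effort": joint torques, N m; "tool_pos": TCP position; "tool_rot": TCP orientation; "contact_force": force on the tool from outside, world axes, zero at the start; "wrist_torque": the same for the moment, N m; "opening": finger opening in m.
Only numpy, scipy, OpenCV 4.12 (cv2) and the standard library are available. Lean on these libraries where they do the work, as an engineer would, in place of code of your own. Each camera call takes 0.05 s, during which the arm holds its last target.

### The job

The control knob of the bench gas hob has been washed and lies in the small white tray. Pick it up, turn it so that its D-shaped bore matches the flat on the bare tap spindle, push it fully home, then press knob and spindle right down against the spring, as one does to run the igniter (the gas is disconnected). Finish like that: the program ends with the gripper still on the knob, holding it fully pressed in; leave the beaker, the forceps and the test-tube rack where they are.

Things in the scene. Friction and masses are not known exactly. Their poses are not given: they have to be found in the camera images.
- knob: Black plastic cooker-type knob, 60 g, 36 mm high, loose in the tray, top up. Round skirt 52 mm across, 8 mm high; on it a bar grip from 8 to 36 mm height, 18 mm wide, sides parallel from -21 to +16 mm along the bar, then a pointed nose to +25 mm with a white line on top. Origin: centre of the underside, on the axis; z up, x along the bar to the nose.
- knob_seat (a point): Blind end of the knob's D-shaped bore, on the axis 15 mm above the underside; axes as the knob's. Bore open below, radius 6.7 mm, its flat 2.2 mm from the axis on the nose (+x) side: the nose must point the way the spindle's flat faces. It rests on the spindle's tip when the knob is fully home.
- spindle_tip (a point): Centre of the top end of the bare upright brass tap spindle at the front of the hob. Spindle 12 mm across, one flat 1.5 mm from its axis over its whole length, tip chamfered 0.8 mm; stands 26 mm above the deck unpressed. z up; x square to the flat, the way it faces. Knob fully home: its underside 15 mm below this tip, 11 mm above the deck unpressed, 5 mm when pressed right down.
- tap_stem (a joint): How far the spindle is pressed down: 0 m up (as it stands) to 0.006 m at its firm stop. Sprung: it starts to move at about 4.5 N and takes about 10 N at the stop; it comes up again by itself.
- tap_spindle (a joint): How far the spindle is turned, 0 to 3.4 rad, anticlockwise seen from above; at 0 the flat faces straight to the back of the hob (the burner). It starts anywhere from 0.1 to 1.4, turns easily (0.012 N m) and stays where it is left. It need not be turned; where it ends does not matter.
- hob: Single-burner steel bench gas hob, 300 mm wide, 400 mm deep, deck 80 mm above the bench, fixed, left or right of the robot. Origin: on the bench straight below the spindle; x to the back of the hob (front edge 45 mm before the origin), z up. Burner centre 215 mm behind the spindle; black pan support, 42 mm above the deck, begins 106 mm behind the spindle.
- tray: White plastic tray, 340 x 250 mm outside, walls 45 mm high and 5 mm thick, inner floor 5 mm above the bench, fixed, on the other side. Origin: centre of its underside; x along its length, away from the robot.
- beaker: Glass beaker, 70 mm in diameter, 95 mm high, loose on the bench between hob and tray; to be left alone. Origin: centre of its underside.
- forceps: Steel forceps, 130 mm long, 8 mm high, lying loose across the tray's far end; to be left alone. Origin: middle, on the underside.
- tube_rack: White wire test-tube rack, 110 mm long (x) and 56 mm wide, 75 mm high (tubes to 96 mm), loose on the bench between hob and tray, farther out than the beaker; to be left alone. Origin: centre of its underside.
Things that resemble listed ones, but are neither listed nor needed, are in the scene too. Of the things like the knob, leave any that is brown or turquoise; of the rest the smaller one is meant.

How it is judged:
By the outcome, as a careful person would: the job done as asked, in the order asked, and still so for the second after the job is handed in, while the arm keeps its last pose, push and grip.
It also fails if it takes over 42 s, if anything falls off the work surface, if the arm or the gripper's body presses on something with over 40 N, if the wrist force passes 120 N, or if a joint passes its speed limit or range.

## Working session

There is one attempt and no reset: what is moved stays moved. The work goes in short steps, Python scripts to look and compute and a shell command to move; the robot and the scene stay as the last step left them, time stands still between calls to the robot, and variables do not carry over. Pictures are saved under pics/ and viewed, and the job is handed in when it is done.

```bash
ls; mkdir -p pics; python3 - <<'E'
from station import ctrl
import cv2
o=ctrl.get_obs(); print({k:o[k] for k in('t','tool_pos','tool_rot','contact_force','opening')})
for n in('top','side','wrist'):
    d=ctrl.get_image(n); cv2.imwrite(f'pics/{n}0.png',d['img'][:,:,::-1]); print(n,d['fx'],d['cx'],d['cy'],d['T'])
E
```

```text
pics
{'t': 0.0, 'tool_pos': array([ 0.22222484, -0.58347937,  0.23004795]), 'tool_rot': array([-2.58550502e+00,  1.78218152e+00,  2.44647221e-03]), 'contact_force': array([-0.30257477,  0.15832007, -0.27312766]), 'opening': 0.08558512100467179}
top 455.82919587731413 328.94670447981696 195.96947165675456 [[ 0.0053105  -0.99734896  0.07257301  0.39661909]
 [-0.99935311 -0.00787458 -0.03509075  0.10308533]
 [ 0.03556921 -0.07233971 -0.9967456   1.22610287]
 [ 0.          0.          0.          1.        ]]
side 457.0534159990745 328.0298249228625 198.56246680942476 [[-0.87690597 -0.24405108  0.41409538  0.03704056]
 [-0.48012062  0.4856141  -0.73052251  0.8227921 ]
 [-0.02280574 -0.83941528 -0.54301186  0.6612312 ]
 [ 0.          0.          0.          1.        ]]
wrist 328.87898993853946 322.29130013095494 200.4857896284712 [[ 0.35597191 -0.88463552 -0.30117102  0.2994079 ]
 [-0.93449329 -0.33784274 -0.11218102 -0.55471935]
 [-0.00250913  0.32137559 -0.94694848  0.37288676]
 [ 0.          0.          0.          1.        ]]
```

View pics/top0.png

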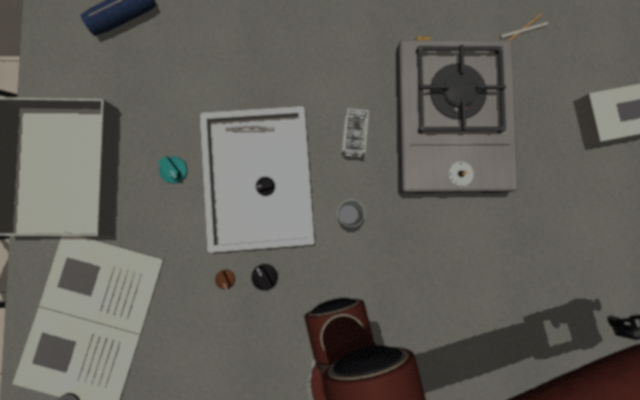

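View pics/side0.png

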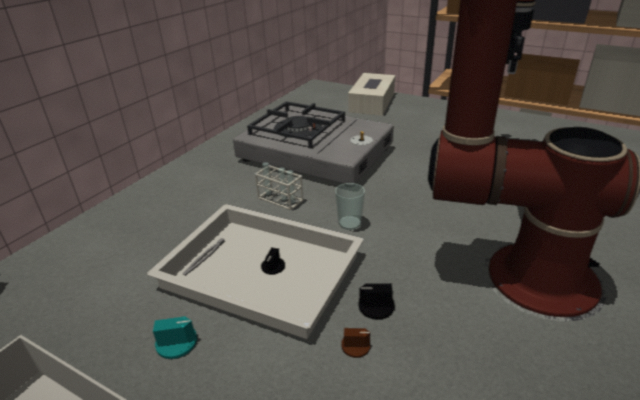

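View pics/wrist0.png

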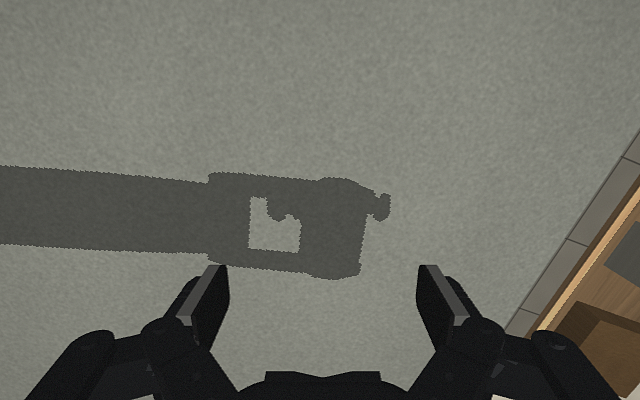

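Candidates in the top view are the black knob in the tray (265,186), a larger black one on the bench (264,277), a brown one (225,279) and a turquoise one (173,168). I choose the one in the tray: it's black and the smaller of the two. Next, a close crop and measurements.

```bash
cat > h.py <<'E'
import numpy as np, cv2
from station import ctrl
def ray(d,u,v):
    r=d['T'][:3,:3]@np.array([(u-d['cx'])/d['fx'],(v-d['cy'])/d['fy'],1.]); return d['T'][:3,3],r
def onz(d,u,v,z):
    c,r=ray(d,u,v); return c+r*(z-c[2])/r[2]
def proj(d,p):
    R=d['T'][:3,:3]; q=R.T@(np.asarray(p,float)-d['T'][:3,3]); return d['fx']*q[0]/q[2]+d['cx'],d['fy']*q[1]/q[2]+d['cy']
def crop(d,u,v,w,h,s,fn):
    i=d['img'][max(0,v-h):v+h,max(0,u-w):u+w,::-1]; cv2.imwrite(fn,cv2.resize(i,None,fx=s,fy=s,interpolation=cv2.INTER_CUBIC))
E
python3 - <<'E'
from h import *
d=ctrl.get_image('top')
a=d['img'].astype(float); 
c=[cv2.resize(d['img'][y-25:y+25,x-32:x+32,::-1],None,fx=6,fy=6,interpolation=cv2.INTER_CUBIC) for x,y in((265,186),(461,174))]
s=ctrl.get_image('side')
c2=[cv2.resize(s['img'][y-25:y+25,x-32:x+32,::-1],None,fx=6,fy=6,interpolation=cv2.INTER_CUBIC) for x,y in((273,260),(361,137))]
cv2.imwrite('pics/c1.png',np.vstack([np.hstack(c),np.hstack(c2)])[:600])
g=d['img'].max(2)
for x,y in((265,186),(264,277)):
    m=(g[y-20:y+20,x-20:x+20]<60).astype('uint8'); k=cv2.connectedComponentsWithStats(m)
    print([(k[2][i],k[3][i]+[x-20,y-20]) for i in range(1,k[0]) if k[2][i][4]>50])
print(onz(d,265,186,.013),onz(d,461,173.5,.08), onz(d,461,173.5,.106))
for p in((402,191),(516,191),(400,41),(514,41)): print('hob',onz(d,*p,.08))
for p in((211,252),(314,243),(201,114),(303,107)): print('tray',onz(d,*p,.045))
E
```

```text
[(array([ 12,  12,  17,  17, 224], dtype=int32), array([265.46428571, 185.90625   ]))]
[(array([  8,   7,  26,  27, 517], dtype=int32), array([264.70212766, 277.16827853]))]
[0.51019796 0.23077791 0.013     ] [ 0.54036584 -0.27497166  0.08      ] [ 0.53710486 -0.26639522  0.106     ]
hob [ 0.49418301 -0.1227957   0.08      ]
hob [ 0.49661846 -0.41673143  0.08      ]
hob [ 0.88568573 -0.12005056  0.08      ]
hob [ 0.89181776 -0.42121896  0.08      ]
tray [0.33680375 0.36206769 0.045     ]
tray [0.3607841 0.0994032 0.045    ]
tray [0.6942724  0.39646347 0.045     ]
tray [0.71681131 0.13107166 0.045     ]
```

View pics/c1.png

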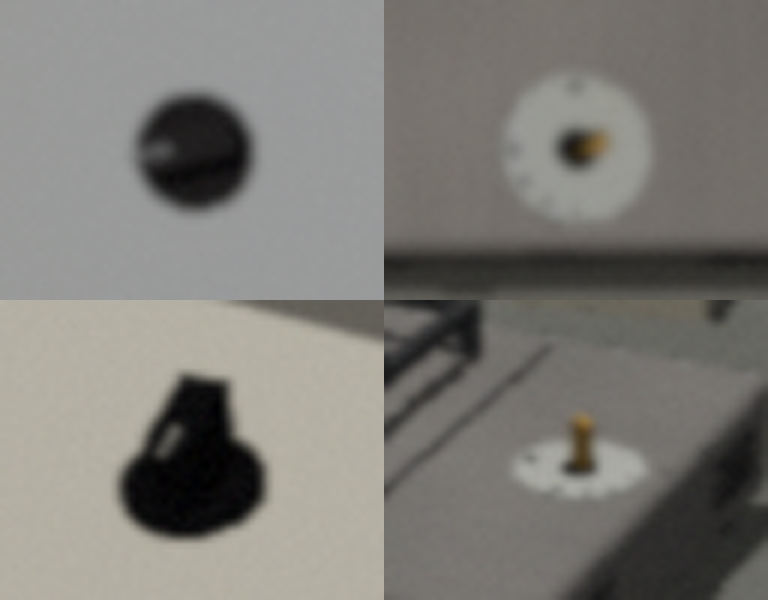

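The crop confirms a black knob in the tray, nose roughly towards +y. The spindle is on the dial at (461,174). I'll look at the spindle from above on the way over.

```bash
python3 -m handwheel '{"offset":[[0.8,0.8,0],[1.6,1.6,0],[2.5,2.4,0],[3.3,3.2,0],[4.1,4,0],[5,4.8,0],[5.8,5.6,0],[6.6,6.4,0],[7.4,7.2,0],[7.9,7.7,0]],"roll":[0,0,0,0,0,0,0,0,0,0]}' 85 60; python3 - <<'E'
from h import *
d=ctrl.get_image('wrist'); cv2.imwrite('pics/w1.png',d['img'][:,:,::-1]); print(d['T'],proj(d,[.538,-.272,.106]))
E
```

```text
t: 1.25
tool_pos: [0.5401, -0.2736, 0.2312]
tool_rot: [-2.588, 1.78, 0.0]
contact_force: [-0.5, 0.3, 0.4]
opening: 0.085
[[ 3.58074146e-01 -8.84133400e-01 -3.00151691e-01  6.17036672e-01]
 [-9.33692619e-01 -3.39411912e-01 -1.14094907e-01 -2.44396926e-01]
 [-9.99941395e-04  3.21103854e-01 -9.47043460e-01  3.73965837e-01]
 [ 0.00000000e+00  0.00000000e+00  0.00000000e+00  1.00000000e+00]] (np.float64(319.64260721844175), np.float64(192.520570821407))
```

View pics/w1.png

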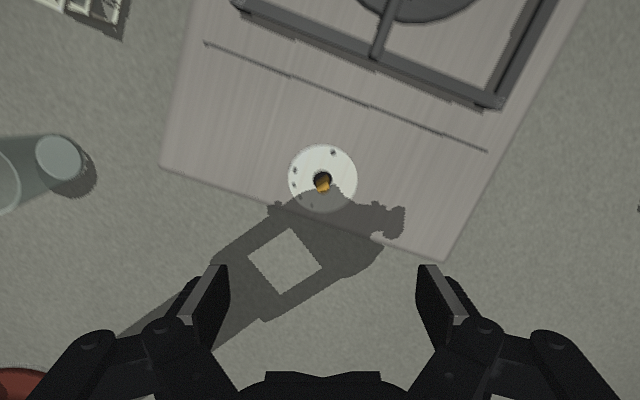

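```bash
python3 - <<'E'
from h import *
i=cv2.imread('pics/w1.png'); cv2.imwrite('pics/w1c.png',cv2.resize(i[155:210,290:360],None,fx=10,fy=10,interpolation=cv2.INTER_CUBIC))
E
```

```text
(no output)
```

View pics/w1c.png

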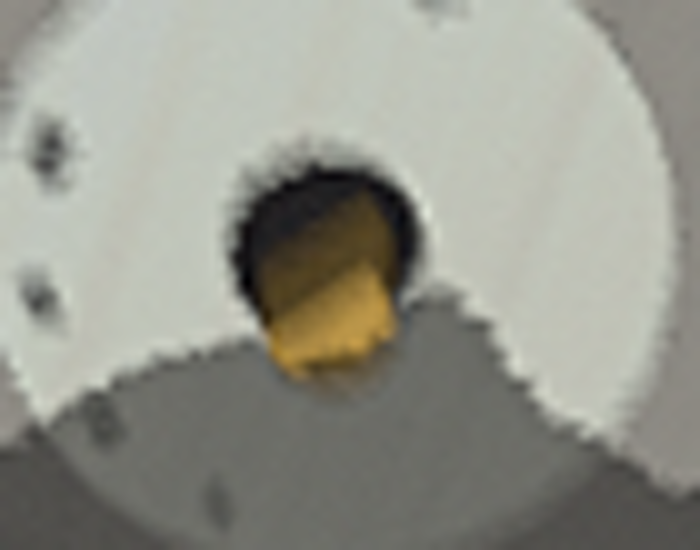

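The bright tip is at about (323,185) in the wrist view and its flat edge faces up-left. I'll take a closer second view, dropping 80 mm.

```bash
python3 -m handwheel '{"offset":[[0,0,-0.4],[0,0,-0.8],[0,0,-1.2],[0,0,-1.6],[0,0,-1.8],[0,0,-2],[0,0,-2],[0,0,-2],[0,0,-2],[0,0,-2]],"roll":[0,0,0,0,0,0,0,0,0,0]}'; python3 - <<'E'
from h import *
d=ctrl.get_image('wrist'); np.save('pics/w2T.npy',d['T']); cv2.imwrite('pics/w2.png',d['img'][:,:,::-1]); print(d['T'][:3,3]);u,v=map(int,proj(d,[.538,-.272,.106]));print(u,v)
crop(d,u,v,35,28,10,'pics/w2c.png')
E
```

```text
t: 2.3
tool_pos: [0.5389, -0.2764, 0.1523]
tool_rot: [-2.587, 1.783, -0.003]
contact_force: [0.7, -0.7, 0.5]
opening: 0.0854
[ 0.61577848 -0.24713167  0.29509147]
314 227
```

View pics/w2c.png

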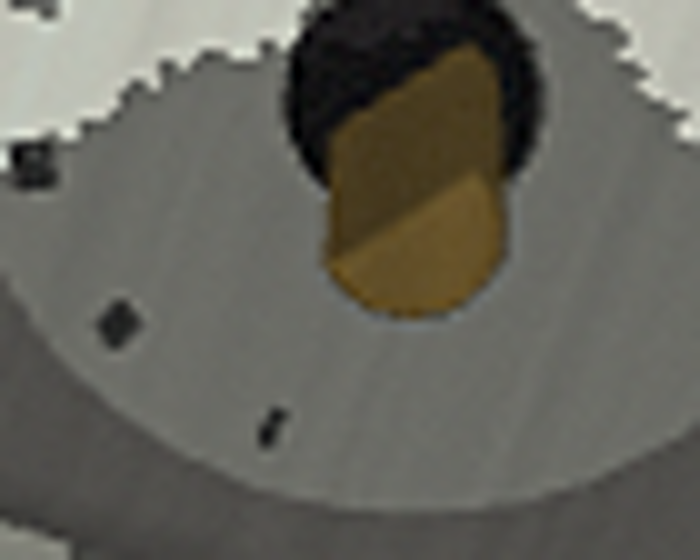

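```bash
python3 - <<'E'
from h import *
d=ctrl.get_image('wrist'); d['T']=np.load('pics/w2T.npy')
O=np.array([279,199]); f=lambda x,y: onz(d,*(O+np.array([x,y])/10-.45),.1055)[:2]
a,b=f(328,262),f(475,172); e=b-a; print(a,b,np.linalg.norm(e),'edge',np.degrees(np.arctan2(e[1],e[0])))
a2,b2=[onz(d,*(O+np.array(p)/10),.085)[:2] for p in((330,135),(470,42))]; e2=b2-a2; print('lower edge',np.degrees(np.arctan2(e2[1],e2[0])))
P=np.array([f(*p) for p in((332,275),(355,300),(385,314),(415,318),(445,310),(475,290),(497,258),(503,230),(503,212))])
A=np.c_[2*P,np.ones(len(P))]; s=np.linalg.lstsq(A,(P**2).sum(1),rcond=None)[0]; print('c',s[:2],'r',np.sqrt(s[2]+s[0]**2+s[1]**2))
print(d['T'][:3,3])
# tool-frame-offset: predicted tcp from T vs measured
for k in range(3): print(ctrl.get_obs()['tool_pos'],ctrl.get_image('wrist')['T'][:3,3])
E
```

```text
[ 0.53847879 -0.26942847] [ 0.54736626 -0.27583763] 0.010957387078584228 edge -35.797093112067806
lower edge -33.964669948235944
c [ 0.54226248 -0.27347031] r 0.005801141266327004
[ 0.61577848 -0.24713167  0.29509147]
[ 0.53872164 -0.27624734  0.15198359] [ 0.61567151 -0.24704414  0.29474032]
[ 0.53863445 -0.27616948  0.15182517] [ 0.61561942 -0.24701327  0.29455839]
[ 0.5385599  -0.27612398  0.15166985] [ 0.61557478 -0.24699182  0.29439691]
```

The flat faces about 55° from world +x (0.96 rad, within range), and the spindle centre is about (0.542,-0.2735). Now to the tray.

```bash
python3 -m handwheel '{"offset":[[0,0,1],[0,0.4,2],[0,1.2,2.4],[-0.1,2.2,2.4],[-0.2,3.3,2.4],[-0.3,4.5,2.4],[-0.3,5.7,2.4],[-0.4,6.9,2.4],[-0.4,8.1,2.4],[-0.5,9.3,2.4]],"roll":[0,0,1,2,3,4.2,5.4,6.6,7.8,9]}' && python3 -m handwheel '{"offset":[[0,1.1,0],[-0.1,2.1,-0.4],[-0.2,2.9,-0.9],[-0.2,3.3,-1.4],[-0.2,3.4,-1.8],[-0.2,3.4,-2],[-0.2,3.4,-2],[-0.2,3.4,-2],[-0.2,3.4,-2],[-0.2,3.4,-2]],"roll":[1.2,2.2,3,3,3,3,3,3,3,3]}'; python3 - <<'E'
from h import *
d=ctrl.get_image('wrist'); np.save('pics/w3T.npy',d['T']); cv2.imwrite('pics/w3.png',d['img'][:,:,::-1]); o=ctrl.get_obs(); print(o['tool_pos'],d['T'])
E
```

```text
t: 3.55
tool_pos: [0.5181, 0.0978, 0.2476]
tool_rot: [-3.115, 0.406, -0.002]
contact_force: [1.2, -0.0, -0.3]
opening: 0.0852
t: 4.55
tool_pos: [0.5112, 0.2315, 0.1686]
tool_rot: [-3.14, -0.076, -0.003]
contact_force: [0.2, -0.8, 0.5]
opening: 0.0852
[0.51105775 0.23160139 0.16837321] [[ 0.99880896  0.04569442  0.0171082   0.5066434 ]
 [ 0.04876689 -0.94618591 -0.31992815  0.31373668]
 [ 0.0015686   0.32038141 -0.94728733  0.31130901]
 [ 0.          0.          0.          1.        ]]
```

View pics/w3.png

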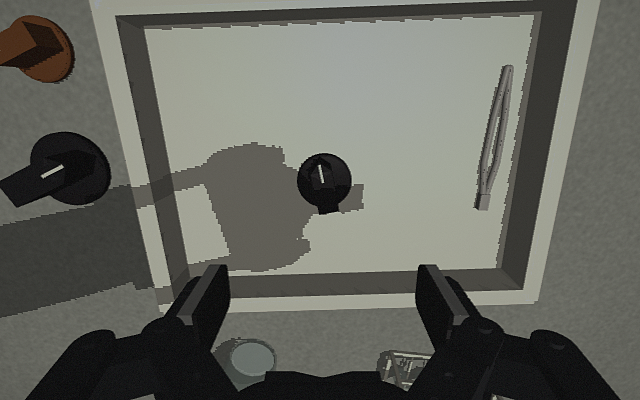

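Knob at (324,180), nose up and slightly left. The forceps lie right of it, well clear.

```bash
python3 - <<'E'
from h import *
i=cv2.imread('pics/w3.png'); d=ctrl.get_image('wrist'); d['T']=np.load('pics/w3T.npy')
c=i[145:220,285:365]; c=np.clip(c.astype(float)*1.8,0,255).astype('uint8')
cv2.imwrite('pics/w3c.png',cv2.resize(c,None,fx=8,fy=8,interpolation=cv2.INTER_CUBIC))
g=i.max(2)
m=np.zeros_like(g); m[145:225,285:365]=(g[145:225,285:365]<70)
m=cv2.morphologyEx(m,cv2.MORPH_CLOSE,np.ones((7,7)))
cs,_=cv2.findContours(m,cv2.RETR_EXTERNAL,cv2.CHAIN_APPROX_NONE); k=max(cs,key=cv2.contourArea)[:,0]
k=k[k[:,1]<192]   # skirt outline without the bar heel
P=np.array([onz(d,u,v,.010)[:2] for u,v in k])
A=np.c_[2*P,np.ones(len(P))]; s=np.linalg.lstsq(A,(P**2).sum(1),rcond=None)[0]; print('c',s[:2],'r',np.sqrt(s[2]+s[0]**2+s[1]**2))
w=np.argwhere(g[155:190,312:332]>120)[:,::-1]+[312,155]; W=np.array([onz(d,u,v,.041)[:2] for u,v in w]); print(len(w),W.mean(0))
l=cv2.fitLine(W.astype('float32'),cv2.DIST_L2,0,.01,.01).ravel(); print(np.degrees(np.arctan2(l[1],l[0])),W.min(0),W.max(0))
v=s[:2]-W.mean(0); print('perp offset of centre from line mm',1e3*(l[0]*v[1]-l[1]*v[0]), 'along',1e3*(v@l[:2]))
E
```

```text
c [0.51238245 0.23235548] r 0.025512012321583687
43 [0.50901664 0.24632804]
-75.72351 [0.50644609 0.23902897] [0.51131766 0.25367283]
perp offset of centre from line mm -0.18379031527206807 along 14.37105921799424
```

View pics/w3c.png

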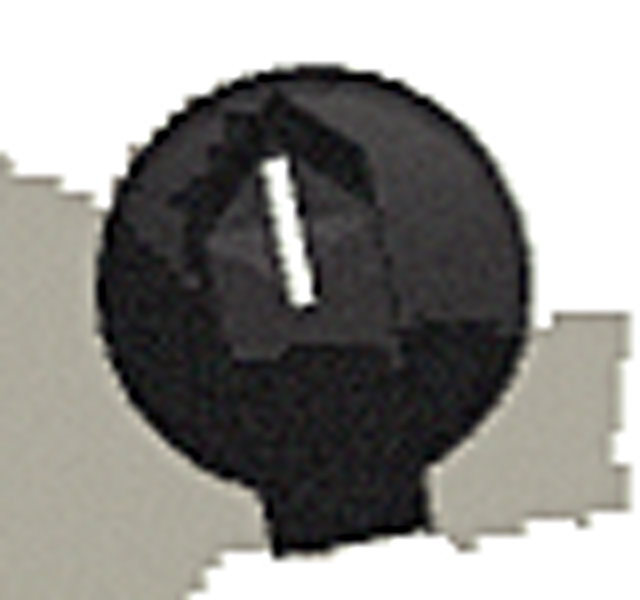

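```bash
python3 -m handwheel '{"offset":[[0.06,0.01,-0.5],[0.06,0.01,-1.2],[0.06,0.01,-2],[0.06,0.01,-2.7],[0.06,0.01,-3.2],[0.06,0.01,-3.5],[0.06,0.01,-3.7],[0.06,0.01,-3.77],[0.06,0.01,-3.77],[0.06,0.01,-3.77]],"roll":[0.8,1.5,1.9,1.9,1.9,1.9,1.9,1.9,1.9,1.9]}' 60 && python3 -m handwheel '{"offset":[[0,0,0],[0,0,0],[0,0,0],[0,0,0],[0,0,0],[0,0,0],[0,0,0],[0,0,0],[0,0,0],[0,0,0]],"roll":[0,0,0,0,0,0,0,0,0,0]}' 0 80;  python3 - <<'E'
from h import *
d=ctrl.get_image('wrist'); cv2.imwrite('pics/w4.png',d['img'][:,:,::-1])
E
```

```text
t: 5.65
tool_pos: [0.5137, 0.2326, 0.0177]
tool_rot: [-3.117, -0.39, -0.003]
contact_force: [0.1, -0.4, -0.2]
opening: 0.06
t: 6.65
tool_pos: [0.5134, 0.2325, 0.0172]
tool_rot: [-3.117, -0.389, -0.002]
contact_force: [-1.0, -0.1, 5.1]
opening: 0.0163
```

View pics/w4.png

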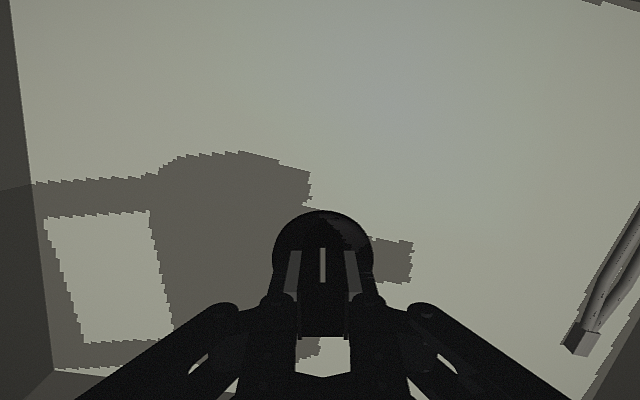

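The grasp looks good: the knob is centred between the pads, with its white line at (323,265). Lift and re-measure it in the hand.

```bash
python3 -m handwheel '{"offset":[[0,0,0.1],[0,0,0.4],[0,0,0.9],[0,0,1.5],[0,0,2.2],[0,0,3],[0,0,3.7],[0,0,4.3],[0,0,4.7],[0,0,4.8]],"roll":[0,0,0,0,0,0,0,0,0,0]}';  python3 - <<'E'
from h import *
d=ctrl.get_image('wrist'); cv2.imwrite('pics/w5.png',d['img'][:,:,::-1]); o=ctrl.get_obs(); np.savez('pics/w5.npz',T=d['T'],p=o['tool_pos'])
i=d['img'][195:345,250:400,::-1]; cv2.imwrite('pics/w5c.png',cv2.resize(np.clip(i*1.0*2,0,255).astype('uint8'),None,fx=4,fy=4))
i=d['img'];print(o['tool_pos'],o['tool_rot'],o['contact_force'],d['T'])
E
```

```text
t: 7.7
tool_pos: [0.5136, 0.2326, 0.211]
tool_rot: [-3.117, -0.39, -0.006]
contact_force: [0.4, 0.5, -0.9]
opening: 0.0165
[0.51330437 0.2324686  0.21012975] [-3.11698736 -0.38945991 -0.00361948] [ 0.67363238  0.38150768 -0.3511659 ] [[ 0.96920459  0.23219084  0.08203585  0.49251614]
 [ 0.24623381 -0.91832145 -0.30992681  0.31229339]
 [ 0.00337311  0.32058248 -0.9472146   0.35376058]
 [ 0.          0.          0.          1.        ]]
```

View pics/w5c.png

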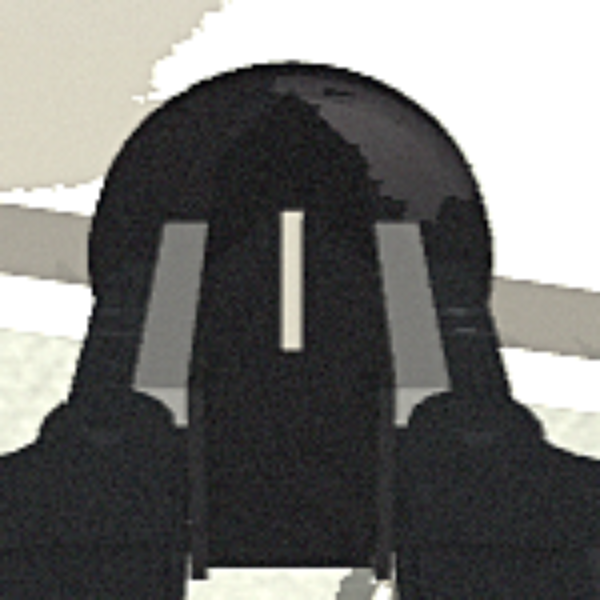

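```bash
python3 - <<'E'
from h import *
from scipy.optimize import least_squares
d=ctrl.get_image('wrist')
def fit(k,z,Rfix=.026):
    P=np.array([onz(d,u,v,z)[:2] for u,v in k]); 
    r=least_squares(lambda s:np.hypot(P[:,0]-s[0],P[:,1]-s[1])-Rfix,P.mean(0)-[0,.01],loss='soft_l1',f_scale=5e-4); 
    r3=least_squares(lambda s:np.hypot(P[:,0]-s[0],P[:,1]-s[1])-s[2],[*r.x,.026],loss='soft_l1',f_scale=5e-4)
    return r.x,r3.x,np.sqrt(2*r.cost/len(P))
def cont(fn,y0,y1,x0,x1,th,ymax):
    i=cv2.imread(fn); g=i.max(2); m=np.zeros_like(g); m[y0:y1,x0:x1]=g[y0:y1,x0:x1]<th
    m=cv2.morphologyEx(m,cv2.MORPH_CLOSE,np.ones((5,5)))
    k=max(cv2.findContours(m,cv2.RETR_EXTERNAL,cv2.CHAIN_APPROX_NONE)[0],key=cv2.contourArea)[:,0]
    return k[(k[:,1]<ymax)&(k[:,0]>x0)&(k[:,0]<x1-1)&(k[:,1]>y0)]
d['T']=np.load('pics/w3T.npy'); k=cont('pics/w3.png',145,225,285,365,70,175); 
for z in(.005,.009): print('w3',z,fit(k,z))
q=np.load('pics/w5.npz'); d['T']=q['T']; p=q['p']; k=cont('pics/w5.png',195,300,260,385,62,248); print(len(k),k.min(0),k.max(0))
nose=np.radians(104.3); ex=np.array([np.cos(nose),np.sin(nose)]); jx=np.array([np.cos(nose-np.pi/2),np.sin(nose-np.pi/2)])
for dz in(-.0122,-.011,-.008):
    c,c3,e=fit(k,p[2]+dz); print('w5',dz,c,c3,e,'mm along nose, jaw',1e3*(c-p[:2])@ex,1e3*(c-p[:2])@jx)
# white line
i=cv2.imread('pics/w5.png'); g=i.max(2); sub=g[240:295,312:335]; w=np.argwhere(sub>75)[:,::-1]+[312,240]; zt=p[2]+.036-.0117
W=np.array([onz(d,u,v,zt)[:2] for u,v in w]); print(len(w),'line extents along nose',1e3*((W-p[:2])@ex).min(),1e3*((W-p[:2])@ex).max(),'jaw',1e3*((W-p[:2])@jx).mean())
l=cv2.fitLine(W.astype('float32'),cv2.DIST_L2,0,.01,.01).ravel(); print(np.degrees(np.arctan2(l[1],l[0])))
for uv in((0,0),):pass
d['T']=np.load('pics/w3T.npy'); i=cv2.imread('pics/w3.png'); g=i.max(2)
w=np.argwhere(g[155:190,312:332]>100)[:,::-1]+[312,155]; W=np.array([onz(d,u,v,.041)[:2] for u,v in w]); c=np.array([.5124,.2324]); print('w3 line along nose',1e3*((W-c)@ex).min(),1e3*((W-c)@ex).max())
E
```

```text
w3 0.005 (array([0.51246483, 0.23098209]), array([0.51241853, 0.23166597, 0.02544994]), np.float64(0.0003236923718994653))
w3 0.009 (array([0.5124239 , 0.23164765]), array([0.512343  , 0.23273721, 0.0251179 ]), np.float64(0.0003633691394452382))
119 [274 210] [370 247]
w5 -0.0122 [0.5136342  0.23083907] [0.51360917 0.2309382  0.02591698] 0.00015388592924394165 mm along nose, jaw -1.6605018533827387 -0.08288585570357324
w5 -0.011 [0.51353135 0.23122809] [0.51344673 0.23156472 0.02571739] 0.00017255116890284886 mm along nose, jaw -1.2581364939116104 -0.08645774250756653
w5 -0.008 [0.51326986 0.23221043] [0.51304065 0.23313104 0.02521843] 0.00026333423726644585 mm along nose, jaw -0.24164496137978006 -0.09721174026144805
138 line extents along nose 6.594317908818979 21.89682304458948 jaw 0.021594573460381843
-76.02088
w3 line along nose 6.730797048531324 22.01516901308983
```

In the hand, the knob axis sits about 1.5 mm behind the TCP (away from the nose) and is centred in the jaws. I'll move to a viewing pose 70 mm in front of the spindle at the final yaw, so the same camera error cancels.

```bash
python3 -m handwheel '{"offset":[[0,-0.3,0],[0,-1,0],[0,-2,0],[0,-3.1,0],[0,-4.2,0],[0,-5.3,0],[-0.1,-6.4,0],[-0.1,-7.5,0],[-0.1,-8.6,0],[-0.1,-9.6,0]],"roll":[0,-0.4,-1.2,-2,-2.8,-3.6,-4.4,-5.2,-6,-6.8]}' && python3 -m handwheel '{"offset":[[0,-1,0],[-0.1,-2,0],[-0.2,-3,-0.2],[-0.2,-3.8,-0.5],[-0.2,-4.3,-0.9],[-0.2,-4.5,-1.1],[-0.2,-4.5,-1.2],[-0.2,-4.5,-1.2],[-0.2,-4.5,-1.2],[-0.2,-4.5,-1.2]],"roll":[-0.7,-1.2,-1.4,-1.4,-1.4,-1.4,-1.4,-1.4,-1.4,-1.4]}'; python3 - <<'E'
from h import *
d=ctrl.get_image('wrist'); cv2.imwrite('pics/w6.png',d['img'][:,:,::-1]); o=ctrl.get_obs(); np.savez('pics/w6.npz',T=d['T'],p=o['tool_pos'])
i=d['img'];print(o['tool_pos'],o['tool_rot'],o['contact_force'],d['T'], proj(d,[.542,-.2737,.1055]))
E
```

```text
t: 8.8
tool_pos: [0.5071, -0.1539, 0.2066]
tool_rot: [-3.056, 0.728, 0.005]
contact_force: [0.9, -0.2, -0.9]
opening: 0.0164
t: 9.8
tool_pos: [0.5014, -0.331, 0.1615]
tool_rot: [2.997, -0.941, 0.002]
contact_force: [0.8, -1.2, -1.5]
opening: 0.016
[ 0.50136708 -0.33114147  0.16153477] [ 2.99661236e+00 -9.41553150e-01  2.29960812e-03] [-0.60669105  0.11762989 -0.03681802] [[ 8.20456292e-01 -5.41606775e-01 -1.83067129e-01  5.48276064e-01]
 [-5.71708750e-01 -7.76830077e-01 -2.63977532e-01 -2.63369428e-01]
 [ 7.59967756e-04  3.21243107e-01 -9.46996457e-01  3.04197384e-01]
 [ 0.00000000e+00  0.00000000e+00  0.00000000e+00  1.00000000e+00]] (np.float64(323.32882330740875), np.float64(110.738604455048))
```

View pics/w6.png

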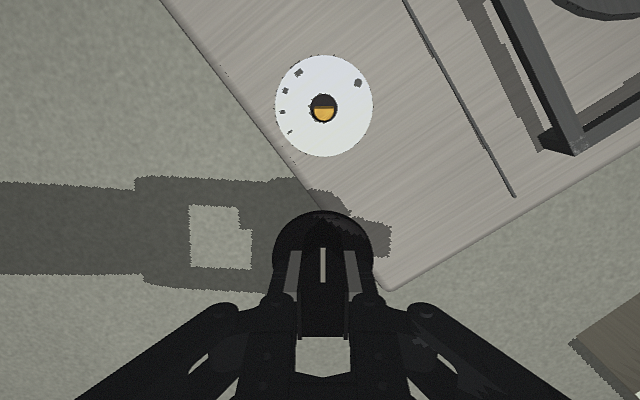

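```bash
python3 - <<'E'
import cv2
i=cv2.imread('pics/w6.png')[85:130,295:355]; cv2.imwrite('pics/w6c.png',cv2.resize(i,None,fx=12,fy=12,interpolation=cv2.INTER_CUBIC))
E
```

```text
(no output)
```

View pics/w6c.png

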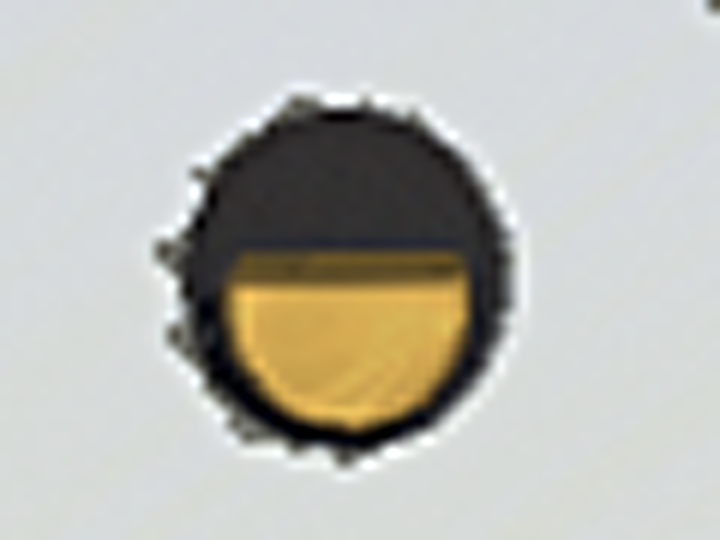

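```bash
python3 - <<'E'
from h import *
from scipy.optimize import least_squares
d=ctrl.get_image('wrist'); q=np.load('pics/w6.npz'); d['T']=q['T'];p=q['p']
x=d['T'][:2,0]; jx=x/np.linalg.norm(x); ex=np.array([-jx[1],jx[0]]); yaw=np.degrees(np.arctan2(jx[1],jx[0])); print('yaw',yaw)
rel=lambda u,v,z:(lambda w:np.array([w@jx,w@ex])*1e3)(onz(d,u,v,z)[:2]-p[:2])
f=lambda a,b:(295+a/12-.46,85+b/12-.46)
for n,a,b,z in(('edgeL',228,285,.106),('edgeR',468,287,.106),('left',226,310,.1052),('right',470,310,.1052),('bottom',348,428,.1052)): print(n,rel(*f(a,b),z))
i=cv2.imread('pics/w6.png'); g=i.max(2); m=np.zeros_like(g); m[205:248,268:378]=g[205:248,268:378]<45
# upper arc points by steepest outline per column
pts=[]
for u in range(282,366,2):
    c=np.where(m[205:248,u])[0]
    if len(c): pts.append((u,205+c[0]-.5))
P=np.array([rel(u,v,p[2]-.0122) for u,v in pts])
for R in(.026,):
    r=least_squares(lambda s:np.hypot(P[:,0]-s[0],P[:,1]-s[1])-26,[0,0],loss='soft_l1',f_scale=.3); print('knob',r.x,np.sqrt(2*r.cost/len(P)))
w=np.argwhere(g[240:295,312:335]>75)[:,::-1]+[312,240]; W=np.array([rel(u,v,p[2]+.0243) for u,v in w]); print('line',W.mean(0),W.min(0),W.max(0))
E
```

```text
yaw -34.86947976883096
edgeL [-5.19388123 71.76427578]
edgeR [ 6.42949479 71.67039176]
left [-5.3212692  70.54686725]
right [ 6.56580601 70.54632814]
bottom [ 0.62897143 64.94041159]
knob [-0.11914319 -1.20688233] 0.15535304774391925
line [-0.13706238 14.60629776] [-1.11879421  6.55512439] [ 0.91450248 22.2206467 ]
```

```bash
python3 -m handwheel '{"offset":[[0.15,0.2,0],[0.4,0.6,0],[0.7,1,-0.1],[0.9,1.3,-0.3],[1,1.44,-0.5],[1.05,1.47,-0.7],[1.05,1.47,-0.8],[1.05,1.47,-0.8],[1.05,1.47,-0.8],[1.05,1.47,-0.8]],"roll":[0,0,0,0,0,0,0,0,0,0]}'; python3 - <<'E'
from h import *
d=ctrl.get_image('wrist'); cv2.imwrite('pics/w7.png',d['img'][:,:,::-1])
s=ctrl.get_image('side'); u,v=map(int,proj(s,[.543,-.272,.12])); crop(s,u,v,40,30,10,'pics/s7.png')
for k in range(2): ctrl.get_image('top')
o=ctrl.get_obs(); print(o['t'],o['tool_pos'],o['tool_rot'],o['contact_force'],1e3*(np.array([.54325,-.27232])-o['tool_pos'][:2])/40)
E
```

```text
t: 10.9
tool_pos: [0.5428, -0.2735, 0.129]
tool_rot: [2.996, -0.945, 0.001]
contact_force: [-0.4, 0.2, -1.7]
opening: 0.0168
11.1 [ 0.54286659 -0.27318991  0.12891772] [ 2.99619183e+00 -9.43998340e-01  9.92815335e-04] [-0.94435852 -0.55390847 -0.14748507] [0.0095853 0.0217478]
```

View pics/s7.png

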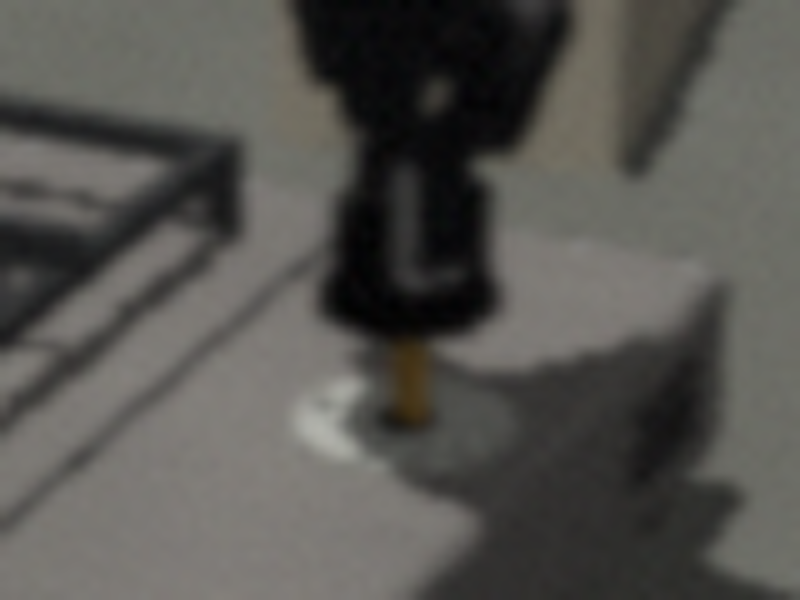

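View pics/w7.png

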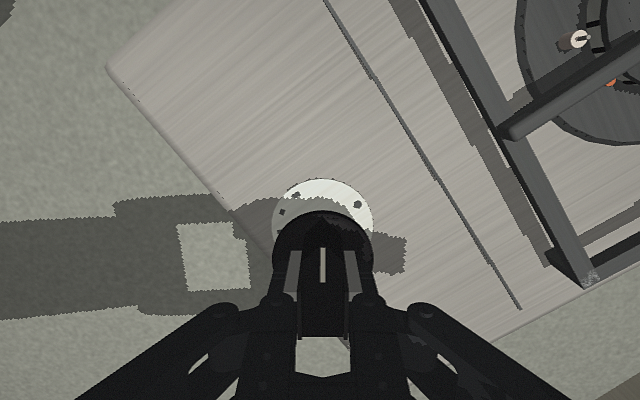

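The side view shows the skirt centre (col 410) over the spindle (col 411). Descend gently, with a small lateral trim, until the tip should be about 6 mm inside.

```bash
python3 -m handwheel '{"offset":[[0.01,0.02,0],[0.01,0.02,-0.04],[0.01,0.02,-0.1],[0.01,0.02,-0.16],[0.01,0.02,-0.22],[0.01,0.02,-0.28],[0.01,0.02,-0.33],[0.01,0.02,-0.38],[0.01,0.02,-0.42],[0.01,0.02,-0.42]],"roll":[0,0,0,0,0,0,0,0,0,0]}'; python3 - <<'E'
from h import *
s=ctrl.get_image('side'); u,v=map(int,proj(s,[.543,-.272,.11])); crop(s,u,v,40,30,10,'pics/s8.png')
o=ctrl.get_obs(); print(o['t'],o['tool_pos'],o['contact_force'],o['wrist_torque'])
E
```

```text
t: 12.1
tool_pos: [0.5431, -0.2721, 0.1115]
tool_rot: [2.996, -0.944, -0.0]
contact_force: [0.4, -0.5, -1.3]
opening: 0.0166
12.15 [ 0.54306613 -0.2721436   0.11148302] [ 0.1362308  -0.77954999 -1.92341438] [-0.19844878  0.05310017 -0.02160081]
```

View pics/s8.png

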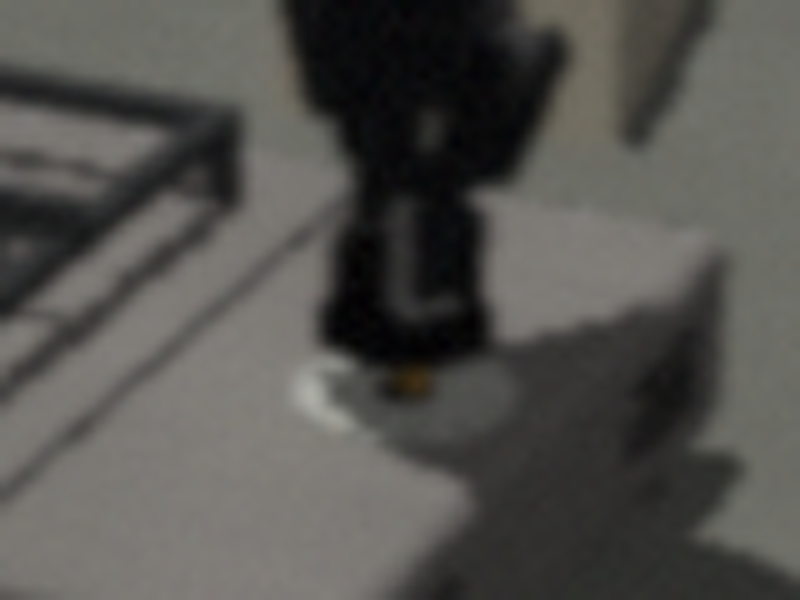

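Force is about zero with the tip ~6 mm inside, so the bore is over the spindle. Push on to the seat and watch the force.

```bash
python3 -m handwheel '{"offset":[[0,0,-0.02],[0,0,-0.05],[0,0,-0.08],[0,0,-0.11],[0,0,-0.14],[0,0,-0.17],[0,0,-0.19],[0,0,-0.21],[0,0,-0.21],[0,0,-0.21]],"roll":[0,0,0,0,0,0,0,0,0,0]}'; python3 -m handwheel '{"offset":[[0,0,-0.01],[0,0,-0.02],[0,0,-0.03],[0,0,-0.04],[0,0,-0.05],[0,0,-0.06],[0,0,-0.07],[0,0,-0.07],[0,0,-0.07],[0,0,-0.07]],"roll":[0,0,0,0,0,0,0,0,0,0]}'
```

```text
t: 13.15
tool_pos: [0.5431, -0.2721, 0.1032]
tool_rot: [2.996, -0.943, -0.0]
contact_force: [-1.6, -1.8, -0.6]
opening: 0.0167
t: 14.15
tool_pos: [0.5433, -0.2722, 0.1008]
tool_rot: [2.996, -0.943, 0.0]
contact_force: [-3.3, -1.1, 4.5]
opening: 0.0167
```

It seated at TCP z≈0.103 as predicted, and force is now rising to the spring preload. Press on.

```bash
python3 -m handwheel '{"offset":[[0,0,-0.02],[0,0,-0.04],[0,0,-0.06],[0,0,-0.08],[0,0,-0.1],[0,0,-0.11],[0,0,-0.12],[0,0,-0.12],[0,0,-0.12],[0,0,-0.12]],"roll":[0,0,0,0,0,0,0,0,0,0]}'; python3 -m handwheel '{"offset":[[0,0,-0.02],[0,0,-0.04],[0,0,-0.05],[0,0,-0.06],[0,0,-0.06],[0,0,-0.06],[0,0,-0.06],[0,0,-0.06],[0,0,-0.06],[0,0,-0.06]],"roll":[0,0,0,0,0,0,0,0,0,0]}'
```

```text
t: 15.15
tool_pos: [0.5434, -0.2723, 0.097]
tool_rot: [2.996, -0.943, 0.0]
contact_force: [-4.9, 1.2, 10.5]
opening: 0.0165
t: 16.15
tool_pos: [0.5436, -0.2725, 0.0968]
tool_rot: [2.996, -0.943, 0.001]
contact_force: [-9.8, 3.3, 18.9]
opening: 0.0164
```

```bash
python3 -m handwheel '{"offset":[[-0.01,0,-0.01],[-0.02,0.01,-0.02],[-0.03,0.01,-0.03],[-0.03,0.01,-0.03],[-0.03,0.01,-0.03],[-0.03,0.01,-0.03],[-0.03,0.01,-0.03],[-0.03,0.01,-0.03],[-0.03,0.01,-0.03],[-0.03,0.01,-0.03]],"roll":[0,0,0,0,0,0,0,0,0,0]}'; python3 - <<'E'
from h import *
d=ctrl.get_image('wrist'); cv2.imwrite('pics/w9.png',d['img'][:,:,::-1])
c=cv2.resize(d['img'][195:345,250:400,::-1],None,fx=2.6,fy=2.6)
s=ctrl.get_image('side'); u,v=map(int,proj(s,[.543,-.272,.10])); b=cv2.resize(s['img'][v-25:v+25,u-25:u+25,::-1],(390,390),interpolation=cv2.INTER_CUBIC)
a=cv2.resize(cv2.imread('pics/w5.png')[195:345,250:400],None,fx=2.6,fy=2.6)
cv2.imwrite('pics/f9.png',np.clip(np.hstack([c,b])*1.6,0,255).astype('uint8'))
o=ctrl.get_obs(); print(o['t'],o['tool_pos'],o['contact_force'],o['wrist_torque'])
for fn in('pics/w5.png','pics/w6.png','pics/w9.png'):
    g=cv2.imread(fn).max(2); w=np.argwhere(g[235:300,318:328]>75)+[235,318]; print(fn,w.min(0),w.max(0),w.mean(0)); col=g[200:225,322]; print(col)
E
```

```text
t: 17.15
tool_pos: [0.5436, -0.2724, 0.0968]
tool_rot: [2.996, -0.943, 0.005]
contact_force: [-8.0, 2.9, 20.6]
opening: 0.0168
17.25 [ 0.54357257 -0.27245024  0.09676574] [-8.33814855  3.29715492 20.91926918] [0.40491544 1.35368751 0.00340098]
pics/w5.png [248 321] [281 325] [264.26811594 322.53623188]
[190 188 190 189 189 189 188 188 195 211  41   7  11  14  29  31  34  27
  18  12  18  20  10  17  19]
pics/w6.png [248 320] [282 325] [264.72847682 322.37086093]
[87 85 84 83 85 80 80 79 80 83 27 19 19 22 35 38 38 21 20 20 13 21 20 23
 25]
pics/w9.png [248 320] [282 324] [264.80346821 322.01156069]
[219 217 218 219 220 220 219 224 236 115  59  10  17  19  23  25  22  20
  23  16  20  22  20  21  20]
```

View pics/f9.png

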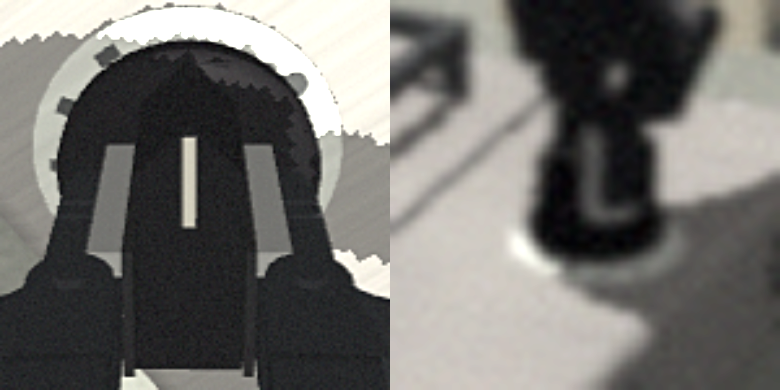

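The knob hasn't slipped: the white line is at the same pixels as just after the lift. Travel from first contact to the stop is 6.4 mm, and the 21 N push is well above the 10 N needed. Handing in.

```bash
python3 - <<'E'
from h import *
t=ctrl.get_image('top'); cv2.imwrite('pics/t_end.png',t['img'][:,:,::-1]); print(ctrl.finish_job())
E
```

```text
the job is handed in; nothing more can be done
None
```

View pics/t_end.png

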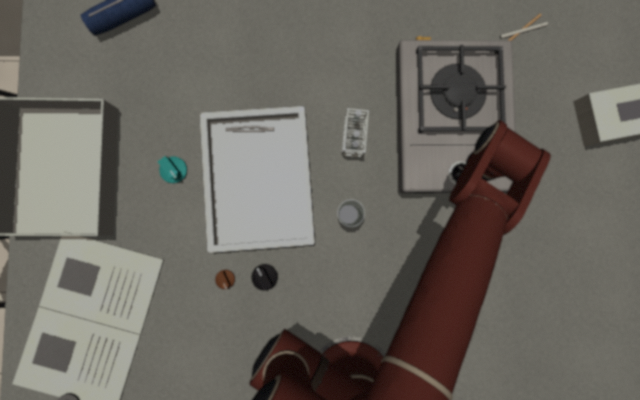

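I fitted the small black knob from the tray onto the spindle with its nose along the flat (about 55°), pushed it home and pressed it to the stop. I handed in at about 17.3 s with the gripper still holding it down.

**What the last checks showed:**
- **Engagement:** there was no force while the spindle went into the bore, and it seated at TCP z 0.103 as predicted.
- **Press:** force was about 10 N near the end of travel, then 21 N with almost no further movement at z 0.0968. That puts the underside at about 4.6 mm above the deck, against a nominal 5 mm.
- **Grip:** the knob did not slip in the fingers.
- **Other things:** in the last top view the beaker, forceps, rack and the other knobs are where they started.

**What did not agree perfectly:**
- A sideways force of about 8 N stayed on the tool; a 1 mm shift hardly reduced it.
- Travel read 6.4 mm against the nominal 6 mm, which is within the arm's give and measuring error.

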